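# Prove the test pen on its proving unit

### The job

Take the test pen out of its holder and dip its tip into the small brass contact cup, well below the rim, and out again. Then use the pen's tip to press the sprung lever of the proving unit down past its first two clicks to the third, and keep it held there: finish still gripping the pen with its tip holding the lever down. Leave the other things on the bench where they are.

Things in the scene. Friction and masses are not known exactly. Their poses are not given: they have to be found in the camera images.
- test_pen: Loose grey test pen, 145 mm long, 60 g, upright in its holder, tip down. Origin at the tip, z up along the pen. From the tip: steel probe 6 mm in diameter to 45 mm; black round finger guard 28 mm in diameter to 50 mm; round handle 19 mm in diameter to 145 mm. In the holder the tip is 15 mm above the bench, the guard rests on the holder's top and the handle's top is at 160 mm.
- pen_tip (a point): The pen's tip (same point as the pen's origin).
- pen_grip (a point): Point on the pen's axis 105 mm from the tip: a good place to grip the handle from above.
- pen_holder: Dark wooden block 50 x 50 mm on a 62 mm square rubber foot, 60 mm high in all, fixed. Origin at the centre of its underside. The probe of the pen stands in a vertical bore of 9 mm diameter, 48 mm deep: lift the pen straight up by more than 50 mm to free it.
- contact_cup: Small open round brass cup on a stem and a round black foot (64 mm in diameter), fixed; 60 mm high in all. Cup 46 mm outside diameter, 3 mm wall, 40 mm inside diameter at the mouth, inner floor 35 mm below the rim. Origin at the centre of the underside of the foot.
- cup_mouth (a point): Centre of the cup's mouth, at rim height (60 mm above the bench).
- proving_unit: Proving unit, fixed: steel base plate 150 x 66 x 10 mm, grey housing 100 mm high at its +x end. Origin at the centre of the underside. The sprung lever pivots between two cheeks at x = +30 mm, 75 mm high, and reaches along -x to a round pad; a light metal quadrant with three studs beside it (+y) marks the three clicks.
- test_lever (a joint): Sprung lever, rad: 0 at rest (0.25 above level), grows as the pad is pressed down; clicks at 0.15, 0.30, 0.45, stop at 0.50. Pad 80 mm from the pivot: 12 mm down per click; pad face 97 mm above the bench at rest, 61 at the third click; sideways motion under 5 mm. Spring 3 N at the pad at rest, 6 N at the third click, with a 2 N hump before each, 8 N at most; springs back if let go.
- lever_pad (a point): Centre of the upper face of the lever's round pad, 30 mm in diameter, with a raised rim 3 mm high, 26 mm across inside. Moves with the lever.
- low_tin: Bystander: round card tin with a lid, 76 mm in diameter, 64 mm high; origin at the centre of its underside.
- multimeter: Bystander: black multimeter lying face up, 150 x 75 x 40 mm, long along its x; origin at the centre of its underside.
- jar_2: Bystander: glass jar of screws with a metal lid, 71 mm in diameter, 101 mm high; origin at the centre of its underside.
Things that resemble listed ones, but are neither listed nor needed, are in the scene too. What is shaped like the contact_cup but orange or turquoise is not meant.

How it is judged (in metres and radians):
On the way, in this order (a step that is already met when the one before it is completed fails the run):
1. the held pen's tip is inside the cup, at least 10 mm below the rim (z of pen_tip in the frame of cup_mouth between -0.045 and -0.01 m and horizontal distance between pen_tip and cup_mouth below 0.02 m and contact force between the fingers and test_pen above 2 N), for 0.1 s.
2. the tip is out of the cup again, above its rim, the pen still held (z of pen_tip in the frame of cup_mouth above 0.005 m and contact force between the fingers and test_pen above 2 N), for 0.05 s.
3. the tip of the held pen has pressed the sprung lever to its third click (value of joint test_lever above 0.42 rad and contact force between test_pen and test_lever above 1.5 N and distance between pen_tip and lever_pad below 0.016 m and contact force between the fingers and test_pen above 3 N), for 0.3 s.
At the end, for the whole second after the job is handed in: The gripper holds the pen (over 3 N), its tip within 16 mm of the pad's centre and pressing with over 1.5 N, the lever still and above 0.42 rad (third click), no finger on the lever, the pen less than 0.9 rad from upright; all held through the last second (all of step 3 and contact force between the fingers and test_lever below 0.5 N and velocity of joint test_lever between -0.1 and 0.1 rad/s and angle between test_pen's own z axis and vertical below 0.9 rad); the arm keeps its last pose, push and grip.
It fails at once if a bystander was pushed more than 25 mm from its place (distance of any of low_tin, multimeter, jar_2 from where it was at the start of the episode above 0.025 m).
It also fails if it takes over 54 s, if anything falls off the work surface, if the arm or the gripper's body presses on something with over 40 N, if the wrist force passes 120 N, or if a joint passes its speed limit or range.

### The arm

A 6-joint arm with a two-finger parallel gripper is mounted at the origin on a cart in front of the work surface, level with it; the furniture and walls round the work are solid. World frame = base frame: x ahead of the robot, y to its left, z up, the work surface at z = 0. Lengths are in m, angles in degrees, forces in N, time in s.
With the tool pointing down it reaches from about 0.4 to 0.825 m from the base axis. Payload 7 kg.
Tool frame: the origin (TCP) lies at the very end of the fingers, on their centre line; the grasp point (between the pads) lies 19 mm behind it; z points along the fingers, y is the line along which they close (so a half turn about z gives the same grasp; the last joint's range is limited). The gripper opens to 88 mm and grips with 3 to 60 N. Pads are 19 mm wide; open, the fingers measure 130 mm over their backs; the gripper's body (78 mm by 193 mm) begins 47 mm behind the grasp point.
Start: joints at [90.59, 20.546, 0.682, 0, -70.136, -16.507], TCP at [0.185, 0.649, 0.189] pointing down, gripper open.
Joint ranges: [-176.03, 176.03], [-82.01, 121.73], [-58.28, 71.71], [-173.87, 95.51], [-174.79, -0.11], [-173.66, 173.66]. Speed limits (degrees/s): [136.94, 136.94, 172.46, 180, 180, 180].

### API

Orientations are given as [roll, pitch, yaw] about the fixed x, y, z axes, in that order (R = Rz(yaw) Ry(pitch) Rx(roll)).
In Python, from plant import r gives the robot as it stands. The module is installed in compiled form; this text tells all that it offers.
- The arm moves only by the tool jog_arm, never from a script. Its arguments are lists of equal length, an entry for each row: "travel": the shift along the tool's x, y, z each as a share of 50 cm, from -1 to 1, a list of three; "dr": the turn, a rotation vector about the tool's x, y, z each as a share of 360 degrees, from -1 to 1, a list of three; "claw": the opening, from 0 (shut) to 1 (fully open). A call has exactly 10 rows; each row is the pose to reach, as a shift and turn from the pose commanded when the call began, along the tool's axes at that moment, turning the shorter way round; what a row does not reach only later rows make up. A row lasts 1/8 s, in which the tool goes at most 62.5 mm and 10.7 degrees, less where a joint would pass 70% of its speed; a pose out of reach is approached as far as the arm can. A call with a number of a shift or a turn outside -1 to 1 is refused whole. A call with a gripper value outside its range is refused whole. The fingers move at their own pace and stop on an object; "newtons" is the grip in N (left out, the last holds). Time passes only in rows, so rows that repeat a pose let the fingers close, or fill a call up. It gives the time, the measured TCP pose, the force, the opening and the grip force at its end, in the units of the state.
- r.get_state(): the state, without advancing time (a new reading comes with each control period).
- r.capture(name): name is "side" or "top" or "wrist"; returns a dict with "pixels" (400x640x3 uint8, red, green, blue), "range_z" (400x640 float32, m along the optical axis (not along the pixel's ray), 0 where there is no reading), "fx", "fy", "cx", "cy" (pixels), "position" and "attitude" of the camera in the world; the wrist camera has in their place "hand_eye" (4x4, takes a point from camera to tool coordinates, whose origin is the TCP and whose axes are the flange's). Camera axes: x right, y up, looking along -z (the intrinsics and any distortion apply to the point x, -y, -z); pixel columns grow to the right and rows downward; lengths in m; the calibration is good to about 2 mm. A picture is of the moment at which its call begins: read the wrist's pose just before it.
- r.close_job(): hands the job in; it is judged then, once.
Trained networks look in the newest picture that a camera, given by its name, has taken for a name from the list of things; names that differ only in an ending like _2 or _b are one class to them, and where a whole thing is asked for, a point or a joint stands for the part that bears it (a point fixed in the world has none). Each returns a list of dicts, best first, with "conf" (0 to 1); they miss things now and then, are a little off and sometimes report something else, mostly with a low value. They report only what shows in the picture. A call takes as long as a camera call. They do not tell look-alikes from the thing itself.
- r.boxes_of(name, camera): "extent" ([left, top, right, bottom] in pixels, round what is visible of it).
- r.regions_of(name, camera): "pixels" (400x640 bool, what is visible of it) and "extent" ([left, top, right, bottom] in pixels, round what is visible of it).
- r.tip_of(name, camera): "at" ([column, row] in pixels: a listed point, or the origin of a listed thing).
The state is a dict: "time_s": time; "joints": joint angles; "qd": joint speeds; "joint_torque": joint torques, N m; "tcp_pos": TCP position; "eef_rot": TCP orientation; "contact_force": force on the tool from outside, world axes, zero at the start; "moment": the same for the moment, N m; "gripper_width": finger opening in m; "gripper_force": force on a finger pad.
Only numpy, scipy, OpenCV 4.12 (cv2) and the standard library are available. Lean on these libraries where they do the work, as an engineer would, in place of code of your own. Each camera call takes 0.05 s, during which the arm holds its last target. There are 200 camera calls.

## Working session

There is one attempt and no reset: what is moved stays moved. The work goes in short steps, Python scripts to look and compute and a tool call to move; the robot and the scene stay as the last step left them, time stands still between calls to the robot, and variables do not carry over. Pictures are saved under pics/ and viewed, at most 10 in all, crops included, and the job is handed in when it is done.

Besides the shell and the picture viewer there is one more tool, called after "Emit:" in YAML: its name, and indented under it one key for each argument. jog_arm: Moves the arm, as the interface text tells. Its arguments: {"type":"object","properties":{"travel":{"type":"array"},"dr":{"type":"array"},"claw":{"type":"array"},"newtons":{"type":"number"}},"required":["travel","dr","claw"]}

```bash
mkdir -p pics
cat > h.py <<'E'
import numpy as np, cv2
from scipy.spatial.transform import Rotation as R
from plant import r
def cloud(c):
    v,u=np.mgrid[0:400,0:640]; z=c["range_z"]
    P=np.stack([(u-c["cx"])/c["fx"]*z,-(v-c["cy"])/c["fy"]*z,-z],-1)
    if "hand_eye" in c:
        T=np.array(c["hand_eye"]);s=c["st"]
        P=P@T[:3,:3].T+T[:3,3]
        return P@R.from_euler("xyz",s["eef_rot"],degrees=True).as_matrix().T+np.array(s["tcp_pos"])
    a=np.array(c["attitude"])
    M=a if a.shape==(3,3) else R.from_euler("xyz",a,degrees=True).as_matrix() if a.shape==(3,) else None
    return P@M.T+np.array(c["position"])
def cap(n):
    s=r.get_state(); c=r.capture(n); c["st"]=s; return c
def save(c,f): cv2.imwrite("pics/"+f,c["pixels"][:,:,::-1])
E
python3 - <<'E'
from h import *
print(r.get_state())
for n in ["top","side"]:
    c=cap(n); save(c,n+"1.png"); print(n,{k:v for k,v in c.items() if k not in("pixels","range_z","st")})
    P=cloud(c)
    for t in ["test_pen","pen_holder","contact_cup","proving_unit","low_tin","multimeter","jar_2"]:
        for d in r.regions_of(t,n)[:4]:
            m=d["pixels"]&(c["range_z"]>0); q=P[m]
            print(t,round(d["conf"],2),d["extent"], np.percentile(q,[3,50,97],axis=0).round(3).tolist() if len(q) else None)
    for t in ["pen_tip","pen_grip","cup_mouth","lever_pad","proving_unit"]:
        for d in r.tip_of(t,n)[:3]:
            u,v=np.round(d["at"]).astype(int); print(t,round(d["conf"],2),u,v,P[min(v,399),min(u,639)].round(3))
E
```

```text
{'time_s': 0.0, 'joints': array([ 9.05888421e+01,  2.05912533e+01,  6.32161158e-01, -2.20133700e-02,
       -7.01340907e+01, -1.65052688e+01]), 'qd': array([ 0.00408521,  0.08064689, -0.12760703, -0.01771868,  0.02007891,
        0.01026493]), 'joint_torque': array([ 2.65533549e-05, -5.82722855e+01,  2.93049735e+01,  6.99717119e+00,
        6.90073881e-03, -1.52175321e-04]), 'tcp_pos': array([0.18499403, 0.64857024, 0.18760658]), 'eef_rot': array([ 1.79904777e+02, -6.63540667e-03, -1.59239186e+01]), 'contact_force': array([-0.04124359, -0.37834939, -0.22766642]), 'moment': array([ 0.01893898, -0.02699211, -0.00143628]), 'gripper_force': 0.0, 'gripper_width': 0.08758940787537692}
top {'fx': 457.66806440585543, 'fy': 457.66806440585543, 'cx': 311.3839866786954, 'cy': 201.58450343153805, 'position': array([0.34458895, 0.01672118, 1.61883848]), 'attitude': array([  7.53158732,   0.11336811, -90.75387445])}
test_pen 0.57 [234.7, 219.5, 247.4, 229.7] [[0.453, 0.25, 0.061], [0.462, 0.255, 0.13], [0.472, 0.266, 0.164]]
pen_holder 0.77 [230.5, 216.6, 254.1, 239.8] [[0.432, 0.228, 0.003], [0.4
[... 1962 characters left out ...]
, 205.0, 348.9, 211.2] [[0.485, -0.137, 0.045], [0.516, -0.124, 0.054], [0.528, -0.055, 0.074]]
low_tin 0.8 [302.8, 194.6, 320.6, 218.5] [[0.582, -0.204, 0.0], [0.654, -0.121, 0.057], [0.72, -0.019, 0.09]]
multimeter 0.51 [327.6, 182.4, 345.1, 194.1] [[0.6, -0.424, 0.002], [0.639, -0.376, 0.027], [0.675, -0.355, 0.038]]
jar_2 0.58 [277.7, 266.9, 302.2, 312.8] [[0.438, 0.419, 0.004], [0.461, 0.46, 0.064], [0.498, 0.472, 0.101]]
pen_tip 0.68 316 269 [0.452 0.289 0.026]
pen_grip 0.66 311 234 [ 0.586  0.015 -0.005]
cup_mouth 0.65 318 270 [0.448 0.282 0.02 ]
lever_pad 0.43 348 210 [ 0.453 -0.001  0.1  ]
proving_unit 0.88 332 235 [0.503 0.022 0.008]
proving_unit 0.45 344 194 [ 0.6   -0.371  0.003]
```

Run:
```python
import cv2
a=cv2.imread("pics/top1.png")[140:270,160:460]
cv2.imwrite("pics/topc.png",cv2.resize(a,None,fx=2.6,fy=2.6,interpolation=cv2.INTER_CUBIC))
```

```text
(no output)
```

View pics/topc.png

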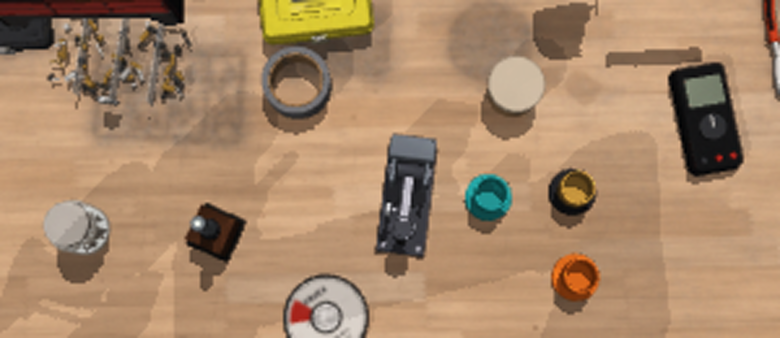

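The brass cup is the gold one at crop (575,188), world about (0.51, -0.22). The pen in its holder is at crop (207,228), the lever pad at about (405,225), with the unit's housing on the far side (+x).

```bash
cat >> h.py <<'E'
def go(p,yaw=None):
    s=r.get_state(); M=R.from_euler("xyz",s["eef_rot"],degrees=True)
    print("travel",(M.inv().apply(np.array(p)-s["tcp_pos"])/0.5).round(4).tolist())
    if yaw is None: yaw=s["eef_rot"][2]
    T=R.from_euler("xyz",[180,0,yaw],degrees=True)
    print("dr",((M.inv()*T).as_rotvec(degrees=True)/360).round(4).tolist(), "tcp",s["tcp_pos"].round(4),s["eef_rot"].round(2))
E
python3 - <<'E'
from h import *
go([0.455,0.26,0.27])
c=cap("wrist");print(np.array(c["hand_eye"]).round(3),c["fx"])
E
```

```text
travel [0.7325, 0.6004, -0.1629]
dr [-0.0, -0.0, 0.0] tcp [0.1851 0.6491 0.1886] [-180.     -0.    -15.92]
[[ 0.     0.957  0.29   0.079]
 [ 1.     0.    -0.    -0.001]
 [-0.     0.29  -0.957 -0.196]
 [ 0.     0.     0.     1.   ]] 347.529219447664
```

Emit:
jog_arm:
  travel:
    - [0.1, 0.08, -0.16]
    - [0.2, 0.16, -0.16]
    - [0.29, 0.24, -0.16]
    - [0.38, 0.31, -0.16]
    - [0.46, 0.38, -0.16]
    - [0.54, 0.44, -0.16]
    - [0.62, 0.51, -0.16]
    - [0.69, 0.565, -0.16]
    - [0.73, 0.6, -0.16]
    - [0.73, 0.6, -0.16]
  dr:
    - [0, 0, 0]
    - [0, 0, 0]
    - [0, 0, 0]
    - [0, 0, 0]
    - [0, 0, 0]
    - [0, 0, 0]
    - [0, 0, 0]
    - [0, 0, 0]
    - [0, 0, 0]
    - [0, 0, 0]
  claw: [1, 1, 1, 1, 1, 1, 1, 1, 1, 1]
  newtons: 45

```text
time_s: 2.6
tcp_pos: [0.4546, 0.2591, 0.2687]
eef_rot: [-180.0, -0.0, -16.1]
contact_force: [0.2, 0.8, 0.5]
gripper_width: 0.0877
gripper_force: 0.0
```

Run:
```python
from h import *
c=cap("wrist");save(c,"w1.png");P=cloud(c)
for t in ["test_pen","pen_holder"]:
    for d in r.regions_of(t,"wrist")[:2]:
        q=P[d["pixels"]&(c["range_z"]>0)]
        print(t,d["conf"],d["extent"],np.percentile(q,[3,50,97],axis=0).round(4).tolist())
# handle top: points z>0.15 near
m=(P[...,2]>0.15)&(P[...,2]<0.17)&(np.hypot(P[...,0]-.46,P[...,1]-.26)<.04)&(c["range_z"]>0)
q=P[m];print(len(q),q.min(0),q.max(0),np.median(q,0))
(x,y),rad=cv2.minEnclosingCircle(q[:,:2].astype(np.float32));print(x,y,rad); go([x,y,0.101])
```

```text
test_pen 0.93 [306.1, 140.9, 326.8, 180.2] [[0.4604, 0.2475, 0.0637], [0.4723, 0.2576, 0.1456], [0.4785, 0.2696, 0.1613]]
pen_holder 0.94 [291.4, 117.8, 342.3, 175.2] [[0.4428, 0.2266, 0.0067], [0.4799, 0.2536, 0.0596], [0.5005, 0.289, 0.0616]]
376 [0.45835615 0.24914922 0.1502808 ] [0.47681913 0.26819109 0.16242939] [0.46865359 0.25846757 0.15990423]
0.46777060627937317 0.2586060166358948 0.009895320050418377
travel [0.0285, -0.0032, 0.3352]
dr [-0.0, 0.0, -0.0] tcp [0.4536 0.2609 0.2686] [-179.99    0.    -15.91]
```

View pics/w1.png

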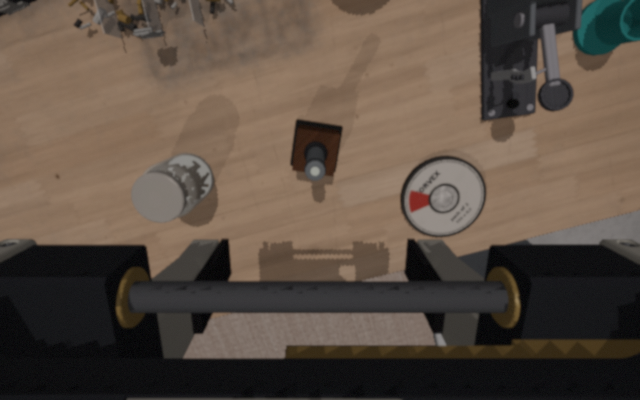

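The pen's handle top is at pixel (315,168), well clear of the jar (172,190) and the tape roll (443,196). The fitted circle has a 9.9 mm radius, which matches the 19 mm handle. Descending.

Emit:
jog_arm:
  travel:
    - [0.0275, -0.002, 0]
    - [0.0275, -0.002, 0.08]
    - [0.0275, -0.002, 0.15]
    - [0.0275, -0.002, 0.22]
    - [0.0275, -0.002, 0.28]
    - [0.0275, -0.002, 0.32]
    - [0.0275, -0.002, 0.332]
    - [0.0275, -0.002, 0.332]
    - [0.0275, -0.002, 0.332]
    - [0.0275, -0.002, 0.332]
  dr:
    - [0, 0, 0]
    - [0, 0, 0]
    - [0, 0, 0]
    - [0, 0, 0]
    - [0, 0, 0]
    - [0, 0, 0]
    - [0, 0, 0]
    - [0, 0, 0]
    - [0, 0, 0]
    - [0, 0, 0]
  claw: [1, 1, 1, 1, 1, 1, 1, 1, 0, 0]
  newtons: 45

```text
time_s: 4.0
tcp_pos: [0.4677, 0.2581, 0.1034]
eef_rot: [-179.9, -0.0, -15.9]
contact_force: [-0.0, -0.1, 0.2]
gripper_width: 0.0728
gripper_force: 0.0
```

Emit:
jog_arm:
  travel:
    - [0, 0, 0]
    - [0, 0, 0]
    - [0, 0, 0]
    - [0, 0, 0]
    - [0, 0, 0]
    - [0, 0, 0]
    - [0, 0, 0]
    - [0, 0, 0]
    - [0, 0, 0]
    - [0, 0, 0]
  dr:
    - [0, 0, 0]
    - [0, 0, 0]
    - [0, 0, 0]
    - [0, 0, 0]
    - [0, 0, 0]
    - [0, 0, 0]
    - [0, 0, 0]
    - [0, 0, 0]
    - [0, 0, 0]
    - [0, 0, 0]
  claw: [0, 0, 0, 0, 0, 0, 0, 0, 0, 0]

```text
time_s: 5.25
tcp_pos: [0.4673, 0.2577, 0.1025]
eef_rot: [-180.0, 0.0, -15.9]
contact_force: [-0.2, 0.9, -0.4]
gripper_width: 0.0181
gripper_force: 45.0
```

Emit:
jog_arm:
  travel:
    - [0, 0, -0.02]
    - [0, 0, -0.05]
    - [0, 0, -0.09]
    - [0, 0, -0.13]
    - [0, 0, -0.17]
    - [0, 0, -0.21]
    - [0, 0, -0.25]
    - [0, 0, -0.28]
    - [0, 0, -0.3]
    - [0, 0, -0.3]
  dr:
    - [0, 0, 0]
    - [0, 0, 0]
    - [0, 0, 0]
    - [0, 0, 0]
    - [0, 0, 0]
    - [0, 0, 0]
    - [0, 0, 0]
    - [0, 0, 0]
    - [0, 0, 0]
    - [0, 0, 0]
  claw: [0, 0, 0, 0, 0, 0, 0, 0, 0, 0]

```text
time_s: 6.5
tcp_pos: [0.4675, 0.2579, 0.2532]
eef_rot: [-179.9, -0.0, -15.9]
contact_force: [-0.1, 0.1, -1.1]
gripper_width: 0.0177
gripper_force: 45.0
```

Run:
```python
from h import *
go([0.48,-0.20,0.253])
s=r.get_state();print(s["gripper_width"],s["gripper_force"])
```

```text
travel [0.2752, 0.8738, -0.0004]
dr [-0.0002, -0.0001, 0.0] tcp [0.4675 0.2579 0.2532] [-1.7994e+02 -3.0000e-02 -1.5920e+01]
0.017691230137670298 44.99783098697662
```

Emit:
jog_arm:
  travel:
    - [0.02, 0.06, 0]
    - [0.05, 0.16, 0]
    - [0.085, 0.27, 0]
    - [0.12, 0.38, 0]
    - [0.155, 0.49, 0]
    - [0.19, 0.6, 0]
    - [0.22, 0.71, 0]
    - [0.25, 0.8, 0]
    - [0.27, 0.86, 0]
    - [0.275, 0.874, 0]
  dr:
    - [0, 0, 0]
    - [0, 0, 0]
    - [0, 0, 0]
    - [0, 0, 0]
    - [0, 0, 0]
    - [0, 0, 0]
    - [0, 0, 0]
    - [0, 0, 0]
    - [0, 0, 0]
    - [0, 0, 0]
  claw: [0, 0, 0, 0, 0, 0, 0, 0, 0, 0]

```text
time_s: 7.75
tcp_pos: [0.4791, -0.2018, 0.2514]
eef_rot: [180.0, 0.1, -16.1]
contact_force: [0.3, 0.7, -0.6]
gripper_width: 0.018
gripper_force: 45.0
```

Run:
```python
from h import *
c=cap("wrist");save(c,"w2.png");P=cloud(c);g=c["range_z"]>0
for t in ["contact_cup","test_pen"]:
    for d in r.regions_of(t,"wrist")[:4]:
        q=P[d["pixels"]&g]
        print(t,d["conf"],d["extent"],np.percentile(q,[3,50,97],axis=0).round(4).tolist())
for t in ["pen_tip","cup_mouth"]:
    for d in r.tip_of(t,"wrist")[:4]:
        u,v=np.round(d["at"]).astype(int); print(t,d["conf"],u,v,P[v,u].round(4))
m=g&(abs(P[...,2]-.06)<.004)&(np.hypot(P[...,0]-.51,P[...,1]+.222)<.04)
q=P[m][:,:2].astype(np.float32);print(len(q),cv2.minEnclosingCircle(q), q.min(0),q.max(0))
print(r.get_state()["tcp_pos"])
```

```text
contact_cup 0.93 [212.9, 127.9, 269.8, 179.3] [[0.4858, -0.1401, 0.0036], [0.5111, -0.1136, 0.0253], [0.5367, -0.0909, 0.0606]]
contact_cup 0.92 [330.9, 184.7, 374.3, 241.8] [[0.3804, -0.2532, 0.0067], [0.4023, -0.228, 0.0262], [0.4289, -0.2054, 0.0609]]
contact_cup 0.89 [302.9, 97.4, 351.8, 149.7] [[0.4947, -0.2523, 0.0088], [0.5174, -0.2251, 0.0251], [0.5424, -0.198, 0.0608]]
test_pen 0.84 [302.3, 189.3, 340.2, 280.3] [[0.4773, -0.2107, 0.2132], [0.4862, -0.2029, 0.2825], [0.4896, -0.1923, 0.3099]]
test_pen 0.71 [430.1, 2.9, 525.3, 67.9] [[0.5407, -0.4469, 0.0083], [0.5715, -0.4032, 0.0336], [0.6041, -0.3763, 0.04]]
pen_tip 0.7 319 192 [ 0.4908 -0.2053  0.2137]
pen_tip 0.65 142 235 [0.4645 0.0031 0.0956]
cup_mouth 0.65 354 224 [ 0.3837 -0.223   0.0242]
cup_mouth 0.61 328 129 [ 0.5109 -0.2232  0.0256]
cup_mouth 0.61 234 160 [ 0.5067 -0.1022  0.0256]
356 ((0.515237033367157, -0.2253815233707428), 0.022982340306043625) [ 0.49285153 -0.24826361] [ 0.5379324  -0.20293632]
[ 0.47970641 -0.19941679  0.25237984]
```

View pics/w2.png

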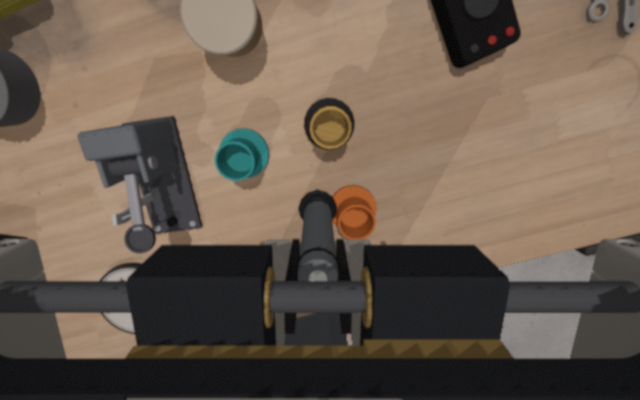

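The brass cup's mouth is at pixel (330,127). The fitted circle has a 23 mm radius, centre (0.515, -0.225), rim at 0.06. The pen hangs straight in the grip. The lever pad shows at (140,237).

Run:
```python
from h import *
go([0.515,-0.2252,0.123])
c=cap("wrist");P=cloud(c);g=c["range_z"]>0
m=g&(P[...,2]>.085)&(P[...,2]<.107)&(np.hypot(P[...,0]-.464,P[...,1]-.003)<.022)
q=P[m];print(len(q),cv2.minEnclosingCircle(q[:,:2].astype(np.float32)),np.median(q,0),q.min(0),q.max(0))
```

```text
travel [0.0821, 0.0303, 0.2587]
dr [-0.0, 0.0, -0.0] tcp [ 0.4797 -0.1994  0.2524] [-1.7999e+02  2.0000e-02 -1.5870e+01]
849 ((0.4666232466697693, 0.004830995574593544), 0.020156748592853546) [0.4640852  0.00511227 0.09729038] [ 0.4471363  -0.0104145   0.08709091] [0.48583397 0.02320036 0.10535016]
```

Emit:
jog_arm:
  travel:
    - [0.05, 0.02, 0]
    - [0.082, 0.03, 0]
    - [0.082, 0.03, 0.02]
    - [0.082, 0.03, 0.07]
    - [0.082, 0.03, 0.13]
    - [0.082, 0.03, 0.19]
    - [0.082, 0.03, 0.235]
    - [0.082, 0.03, 0.258]
    - [0.082, 0.03, 0.258]
    - [0.082, 0.03, 0.258]
  dr:
    - [0, 0, 0]
    - [0, 0, 0]
    - [0, 0, 0]
    - [0, 0, 0]
    - [0, 0, 0]
    - [0, 0, 0]
    - [0, 0, 0]
    - [0, 0, 0]
    - [0, 0, 0]
    - [0, 0, 0]
  claw: [0, 0, 0, 0, 0, 0, 0, 0, 0, 0]

```text
time_s: 9.3
tcp_pos: [0.5157, -0.226, 0.1245]
eef_rot: [-180.0, -0.1, -15.9]
contact_force: [0.3, 0.6, -0.0]
gripper_width: 0.0181
gripper_force: 45.0
```

Emit:
jog_arm:
  travel:
    - [0, 0, 0]
    - [0, 0, 0]
    - [0, 0, 0]
    - [0, 0, -0.03]
    - [0, 0, -0.08]
    - [0, 0, -0.14]
    - [0, 0, -0.2]
    - [0, 0, -0.245]
    - [0, 0, -0.26]
    - [0, 0, -0.26]
  dr:
    - [0, 0, 0]
    - [0, 0, 0]
    - [0, 0, 0]
    - [0, 0, 0]
    - [0, 0, 0]
    - [0, 0, 0]
    - [0, 0, 0]
    - [0, 0, 0]
    - [0, 0, 0]
    - [0, 0, 0]
  claw: [0, 0, 0, 0, 0, 0, 0, 0, 0, 0]

```text
time_s: 10.55
tcp_pos: [0.5151, -0.2259, 0.2539]
eef_rot: [-180.0, -0.0, -15.9]
contact_force: [-0.5, 0.5, -1.8]
gripper_width: 0.0179
gripper_force: 45.0
```

Run:
```python
from h import *
go([0.42,0.0,0.253])
```

```text
travel [-0.3068, -0.3822, 0.0017]
dr [-0.0001, -0.0001, 0.0] tcp [ 0.5151 -0.2259  0.2539] [-1.7998e+02 -4.0000e-02 -1.5920e+01]
```

Emit:
jog_arm:
  travel:
    - [-0.02, -0.03, 0]
    - [-0.06, -0.08, 0]
    - [-0.11, -0.14, 0]
    - [-0.16, -0.2, 0]
    - [-0.21, -0.26, 0]
    - [-0.26, -0.32, 0]
    - [-0.29, -0.36, 0]
    - [-0.306, -0.382, 0]
    - [-0.306, -0.382, 0]
    - [-0.306, -0.382, 0]
  dr:
    - [0, 0, 0]
    - [0, 0, 0]
    - [0, 0, 0]
    - [0, 0, 0]
    - [0, 0, 0]
    - [0, 0, 0]
    - [0, 0, 0]
    - [0, 0, 0]
    - [0, 0, 0]
    - [0, 0, 0]
  claw: [0, 0, 0, 0, 0, 0, 0, 0, 0, 0]

```text
time_s: 11.8
tcp_pos: [0.4203, -0.0006, 0.2533]
eef_rot: [180.0, 0.0, -15.9]
contact_force: [-0.2, -0.4, -0.4]
gripper_width: 0.0181
gripper_force: 45.0
```

Run:
```python
from h import *
c=cap("wrist");save(c,"w3.png");P=cloud(c);g=c["range_z"]>0
for d in r.tip_of("lever_pad","wrist")[:2]+r.tip_of("pen_tip","wrist")[:2]:
    u,v=np.round(d["at"]).astype(int); print(d["conf"],u,v,P[v,u].round(4))
for t in ["lever_pad","test_lever","proving_unit"]:
  for d in r.regions_of(t,"wrist")[:2]:
    q=P[d["pixels"]&g]; print(t,d["conf"],d["extent"],np.percentile(q,[1,50,99],axis=0).round(4).tolist())
m=g&(P[...,2]>.085)&(P[...,2]<.106)&(np.hypot(P[...,0]-.464,P[...,1]-.004)<.03)
q=P[m]; np.save("q.npy",q)
for x in np.arange(.44,.5,.004):
    k=q[abs(q[:,0]-x)<.002]
    if len(k): print(x.round(3),len(k),k[:,1].min().round(4),k[:,1].max().round(4),np.median(k[:,2]).round(4))
print(c["st"]["tcp_pos"])
```

```text
0.85 302 134 [0.4623 0.0044 0.0976]
0.49 302 90 [ 0.5042 -0.0042  0.0091]
0.96 319 191 [ 0.4325 -0.0042  0.2144]
lever_pad 0.65 [274.0, 41.6, 318.6, 150.1] [[0.4499, -0.0195, 0.0775], [0.5016, 0.0016, 0.0885], [0.5482, 0.0206, 0.1034]]
test_lever 0.96 [271.2, 43.3, 311.9, 152.3] [[0.4488, -0.0198, 0.0117], [0.4979, 0.0019, 0.0888], [0.5485, 0.021, 0.1034]]
proving_unit 0.88 [250.9, 2.4, 331.4, 148.1] [[0.438, -0.0367, 0.0083], [0.5257, -0.0034, 0.0861], [0.5799, 0.0367, 0.1019]]
proving_unit 0.53 [449.8, 3.2, 529.2, 57.6] [[0.4862, -0.2458, 0.0037], [0.5138, -0.218, 0.0264], [0.542, -0.1946, 0.0608]]
0.448 43 -0.0034 0.0145 0.1029
0.452 103 -0.0065 0.0198 0.1005
0.456 121 -0.0088 0.0214 0.099
0.46 130 -0.009 0.0222 0.0978
0.464 135 -0.0095 0.0225 0.097
0.468 122 -0.0087 0.0219 0.0959
0.472 105 -0.0073 0.0195 0.0958
0.476 74 -0.0042 0.0174 0.0962
0.48 57 -0.002 0.028 0.0942
0.484 64 -0.0022 0.0271 0.0933
0.488 88 -0.0033 0.0234 0.0913
0.492 46 -0.0031 0.0112 0.0911
[ 0.42032275 -0.00060884  0.25330141]
```

View pics/w3.png

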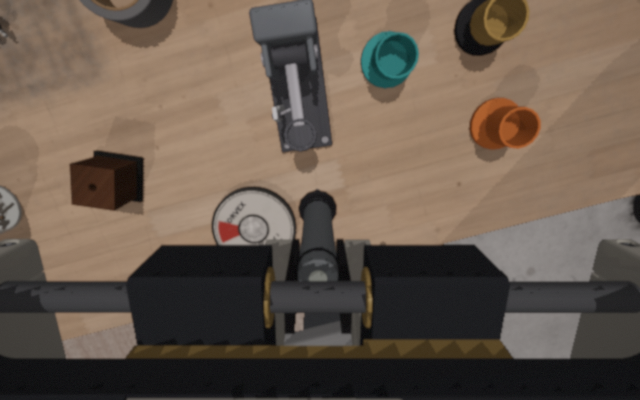

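The pad is at pixel (300,134), centre about (0.4615, 0.0065, 0.097). That matches the given rest height and 30 mm diameter. The pen is still straight.

Run:
```python
from h import *
go([0.461,0.0063,0.195])
```

```text
travel [0.0743, -0.0359, 0.1168]
dr [0.0001, 0.0, 0.0] tcp [ 0.4204 -0.0007  0.2534] [ 1.7998e+02  2.0000e-02 -1.5970e+01]
```

Emit:
jog_arm:
  travel:
    - [0.03, -0.015, 0]
    - [0.06, -0.03, 0]
    - [0.074, -0.036, 0]
    - [0.074, -0.036, 0.03]
    - [0.074, -0.036, 0.06]
    - [0.074, -0.036, 0.09]
    - [0.074, -0.036, 0.11]
    - [0.074, -0.036, 0.117]
    - [0.074, -0.036, 0.117]
    - [0.074, -0.036, 0.117]
  dr:
    - [0, 0, 0]
    - [0, 0, 0]
    - [0, 0, 0]
    - [0, 0, 0]
    - [0, 0, 0]
    - [0, 0, 0]
    - [0, 0, 0]
    - [0, 0, 0]
    - [0, 0, 0]
    - [0, 0, 0]
  claw: [0, 0, 0, 0, 0, 0, 0, 0, 0, 0]
  newtons: 55

```text
time_s: 13.35
tcp_pos: [0.4612, 0.007, 0.1956]
eef_rot: [-180.0, -0.0, -15.9]
contact_force: [0.4, -0.3, -0.5]
gripper_width: 0.0179
gripper_force: 55.0
```

Emit:
jog_arm:
  travel:
    - [0, 0, 0.015]
    - [0, 0, 0.024]
    - [0, 0, 0.033]
    - [0, 0, 0.042]
    - [0, 0, 0.051]
    - [0, 0, 0.06]
    - [0, 0, 0.069]
    - [0, 0, 0.078]
    - [0, 0, 0.084]
    - [0, 0, 0.084]
  dr:
    - [0, 0, 0]
    - [0, 0, 0]
    - [0, 0, 0]
    - [0, 0, 0]
    - [0, 0, 0]
    - [0, 0, 0]
    - [0, 0, 0]
    - [0, 0, 0]
    - [0, 0, 0]
    - [0, 0, 0]
  claw: [0, 0, 0, 0, 0, 0, 0, 0, 0, 0]

```text
time_s: 14.6
tcp_pos: [0.4608, 0.0068, 0.1529]
eef_rot: [180.0, 0.0, -15.9]
contact_force: [-0.9, -1.0, 4.0]
gripper_width: 0.0172
gripper_force: 55.0
```

Run:
```python
from h import *
s=r.get_state();print(s["tcp_pos"],s["contact_force"])
c=cap("wrist");P=cloud(c);g=c["range_z"]>0
for t in ["test_lever","test_pen"]:
  for d in r.regions_of(t,"wrist")[:2]:
    q=P[d["pixels"]&g]; print(t,d["conf"],d["extent"],np.percentile(q,[1,50,99],axis=0).round(4).tolist())
a=c["pixels"][20:270,180:460,::-1]
cv2.imwrite("pics/w4.png",cv2.resize(a,None,fx=2.2,fy=2.2))
```

```text
[0.4608262  0.00684444 0.15287453] [-0.9444221  -1.01789716  4.02504759]
test_lever 0.58 [282.6, 77.1, 338.6, 202.9] [[0.4527, -0.0202, 0.0104], [0.5174, 0.0002, 0.0759], [0.5494, 0.0209, 0.0868]]
test_pen 0.78 [298.7, 193.4, 339.9, 280.1] [[0.4553, -0.0035, 0.1141], [0.4674, 0.0059, 0.1855], [0.4718, 0.0198, 0.2116]]
```

View pics/w4.png

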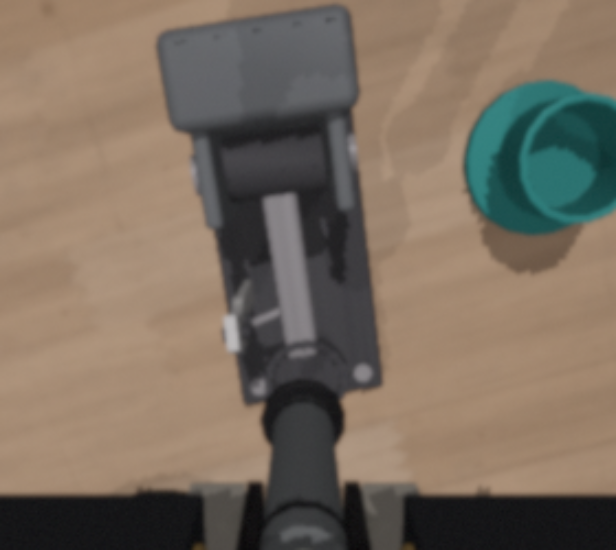

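The pen's tip is on the pad with the guard above it at crop (302,410). The force is 4 N and the lever is past its second click. Pressing on about 6.5 mm.

Emit:
jog_arm:
  travel:
    - [0, 0, 0.003]
    - [0, 0, 0.006]
    - [0, 0, 0.009]
    - [0, 0, 0.012]
    - [0, 0, 0.013]
    - [0, 0, 0.013]
    - [0, 0, 0.013]
    - [0, 0, 0.013]
    - [0, 0, 0.013]
    - [0, 0, 0.013]
  dr:
    - [0, 0, 0]
    - [0, 0, 0]
    - [0, 0, 0]
    - [0, 0, 0]
    - [0, 0, 0]
    - [0, 0, 0]
    - [0, 0, 0]
    - [0, 0, 0]
    - [0, 0, 0]
    - [0, 0, 0]
  claw: [0, 0, 0, 0, 0, 0, 0, 0, 0, 0]

```text
time_s: 16.0
tcp_pos: [0.4613, 0.0069, 0.1469]
eef_rot: [-180.0, -0.0, -15.9]
contact_force: [-2.0, -0.5, 7.3]
gripper_width: 0.0177
gripper_force: 55.0
```

Run:
```python
from h import *
s=r.get_state();print(s["tcp_pos"],s["contact_force"],s["gripper_width"])
c=cap("wrist");P=cloud(c);g=c["range_z"]>0
q=P[g&(P[...,0]>.482)&(P[...,0]<.512)&(abs(P[...,1]-.004)<.003)&(P[...,2]>.05)&(P[...,2]<.09)]
p=np.polyfit(q[:,0],q[:,2],1);print(len(q),"slope ang",np.arctan(p[0]),"lever~",np.arctan(p[0])+.25)
for d in r.regions_of("test_pen","wrist")[:1]:
    q=P[d["pixels"]&g]; print(d["conf"],np.percentile(q,[1,50,99],axis=0).round(4).tolist())
a=c["pixels"][20:270,180:460,::-1]
cv2.imwrite("pics/w5.png",cv2.resize(a,None,fx=2.2,fy=2.2))
```

```text
[0.4612545  0.0068737  0.14693153] [-2.0130174  -0.49286176  7.29364302] 0.017685020408523024
263 slope ang 0.18889152956522767 lever~ 0.4388915295652277
0.59 [[0.4557, -0.0033, 0.1081], [0.4679, 0.0059, 0.1789], [0.4724, 0.0198, 0.2058]]
```

View pics/w5.png

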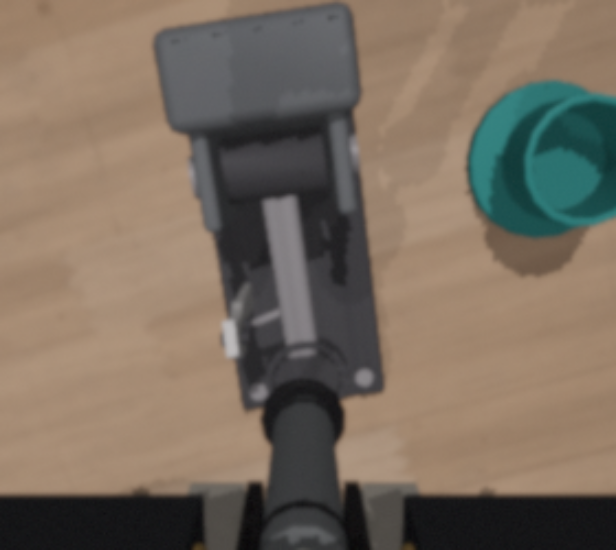

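The tip is still centred on the pad. The arm's slope gives a lever angle of about 0.44 and the force is 7.3 N, so it is just at the last hump. Pressing a little further.

Emit:
jog_arm:
  travel:
    - [0, 0, 0.002]
    - [0, 0, 0.004]
    - [0, 0, 0.005]
    - [0, 0, 0.005]
    - [0, 0, 0.005]
    - [0, 0, 0.005]
    - [0, 0, 0.005]
    - [0, 0, 0.005]
    - [0, 0, 0.005]
    - [0, 0, 0.005]
  dr:
    - [0, 0, 0]
    - [0, 0, 0]
    - [0, 0, 0]
    - [0, 0, 0]
    - [0, 0, 0]
    - [0, 0, 0]
    - [0, 0, 0]
    - [0, 0, 0]
    - [0, 0, 0]
    - [0, 0, 0]
  claw: [0, 0, 0, 0, 0, 0, 0, 0, 0, 0]

```text
time_s: 17.35
tcp_pos: [0.4615, 0.0069, 0.1447]
eef_rot: [-180.0, -0.1, -15.9]
contact_force: [-1.7, -0.2, 8.6]
gripper_width: 0.0178
gripper_force: 55.0
```

Run:
```python
from h import *
s=r.get_state();print(s["tcp_pos"],s["contact_force"],s["gripper_width"])
c=cap("wrist");P=cloud(c);g=c["range_z"]>0
q=P[g&(P[...,0]>.482)&(P[...,0]<.512)&(abs(P[...,1]-.004)<.003)&(P[...,2]>.05)&(P[...,2]<.09)]
p=np.polyfit(q[:,0],q[:,2],1);print("lever~",np.arctan(p[0])+.25)
```

```text
[0.46154351 0.00686238 0.14473072] [-1.70208631 -0.21253106  8.57447456] 0.017834651544587646
lever~ 0.47354671193330244
```

```bash
python3 -c "
from plant import r
print(r.close_job())"
```

```text
the job is handed in; nothing more can be done
None
```

I dipped the pen's tip about 2 cm below the brass cup's rim and lifted it out, then handed the job in still gripping the pen with its tip holding the lever down at about 0.47 rad, past the third click (0.45), with no verdict returned.

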